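Lock the turntable and twist the cap off the jar

ROBOT

A 7-joint arm with a two-finger parallel gripper is mounted at the origin on the work surface. World frame = base frame: x ahead of the robot, y to its left, z up, the work surface at z = 0. Lengths are in m, angles in rad, forces in N, time in s.
With the tool pointing down it reaches from about 0.425 to 0.875 m from the base axis. Payload 4.7 kg.
Tool frame: the origin (TCP) lies midway between the tips of the shut fingers; the grasp point (between the pads) lies 19 mm behind it; z points along the fingers, x is the direction in which the jaws open and shut, and the axes are right-handed (so a half turn about z gives the same grasp; the last joint's range is limited). The gripper opens to 87 mm and grips with 3 to 60 N. Pads are 19 mm wide; open, the fingers measure 117 mm over their backs; the gripper's body (75 mm by 190 mm) begins 51 mm behind the grasp point.
Start: joints at [1.118, 0.321, -0.07, 1.45, 0.023, 1.371, -0.057], TCP at [0.293, -0.58, 0.223] pointing down, gripper open.
Joint ranges: [-2.86, 2.86], [-0.3, 2.09], [-1.38, 1.24], [0.06, 2.45], [-1.56, 4.7], [0.09, 2.05], [-2.69, 2.69]. Speed limits (rad/s): [2.57, 2.57, 3.14, 3.14, 3.14, 3.14, 3.14].

INTERFACE

Orientations are given as a rotation vector (axis times angle).
In Python, from bench import get_state, eyes, ticket gives the robot as it stands.
- The arm moves only by the tool carry_out, never from a script. Its argument "motion" is a list of rows, each a list of 2 entries, a list of its own where there are three numbers: the shift along the world's x, y, z in m, then the turn about the world's z in rad. A call has 1 to 20 rows; each row is the pose to reach, as a shift and turn from the pose commanded when the call began; what a row does not reach only later rows make up. A row lasts 1/10 s, in which the tool goes at most 50 mm and 8.59 degrees, less where a joint would pass 70% of its speed; a pose out of reach is approached as far as the arm can. A call with a gripper value outside its range is refused whole. "grip" is the gripper command: -1 is fully open, 1 is shut, values between are in proportion, set as the call begins (left out, the last holds). The fingers move at their own pace and stop on an object; "squeeze" is the grip in N (left out, the last holds). Time passes only in rows, so rows that repeat a pose let the fingers close. It gives the time, the measured TCP pose, the force and the opening at its end, in the units of the state.
- get_state(): the state, without advancing time (a new reading comes with each control period).
- eyes.get_image(name): name is "side" or "top" or "wrist"; returns a dict with "pixels" (384x512x3 uint8, blue, green, red), "mtx" (3x3 intrinsics, pixels), "dist_coeffs" ([k1, k2, p1, p2, k3] as OpenCV has them; the pictures are not rectified), "extrinsics" (4x4, takes a point from camera to world coordinates). Camera axes: x right, y down, z forward; pixel columns grow to the right and rows downward; lengths in m; the calibration is good to about 2 mm. A picture is of the moment at which its call begins. There is no depth.
- ticket.close_job(): hands the job in, once; it reports no verdict.
The state is a dict: "time": time; "joint_positions": joint angles; "qd": joint speeds; "joint_torque": joint torques, N m; "position": TCP position; "tool_rot": TCP orientation; "ft_force": force on the tool from outside, world axes, zero at the start; "torque": the same for the moment, N m; "grip_width": opening from 0.0 (shut) to 1.0 (fully open).
Only numpy, scipy, OpenCV 4.12 (cv2) and the standard library are available. Lean on these libraries where they do the work, as an engineer would, in place of code of your own. Each camera call takes 0.05 s, during which the arm holds its last target. There are 200 camera calls.

TASK

The jar stands in a bench turntable that swings loose. Lift the sprung plunger by its black knob, swing the head round until the plunger is over its single short lock hole and let it drop fully home, so that the head braces the jar; then grip the jar's tight cap, twist it anticlockwise only until its lugs come free, and lift it off, leaving the jar in its pocket. Finish while still holding the cap level and still over the jar, clear of it, its lower edge about 2 cm above the glass rim, and do not disturb the bottles and the brush.

Things in the scene. Friction and masses are not known exactly. Their poses are not given: they have to be found in the camera images.
- pocket (a point): Turning head (disc 160 mm wide, top 40 mm above the table): point on its vertical axis at the floor of the jar's square pocket (walls 24 mm high, 73 mm square outside). Its +x runs along the 30 mm wide arm (top 52 mm up) to the plunger, 110 mm from the axis. Unless locked the head turns freely (friction 0.05 N m) over a fixed dark base 280 mm across.
- plunger_knob (a point): Middle of the plunger's upright round black knob, 26 mm diameter, 28 mm high, 106 mm above the table when down. Under it a 10 mm rod, then the 22 mm wide guide bush (top 62 mm up). It starts down in a long slot of the index ring, where the head swings loosely but cannot reach the hole. The knob may turn between the fingers as the head swings.
- plunger_foot (a point): Lowest point of the plunger's 12 mm round-ended foot, straight below the knob, 20 mm above the table when down.
- plunger (a joint): Lift of the plunger in m: 0 fully down (in the slot and in the lock hole alike), 0.028 at its upper stop. A spring pushes it down, about 4 N at 0 and 8 N at the top. Above 0.017 the foot clears the index ring (top 36 mm above the table).
- lock_hole (a point): Centre of the lock hole, 36 mm above the table in the top of the fixed steel index ring, 110 mm from the head's axis: a short gap, 18 mm long along the ring. It lies 0.6 to 1.3 rad anticlockwise (seen from above) from where the plunger starts.
- jar: Square amber glass jar, 58 mm wide, 58 mm high to the shoulder, 39 mm neck above; about 0.35 kg. Origin at the centre of its underside, z up. It stands loose in the head's pocket, 1.5 mm clear on each side, which stops it from turning but not from being pulled up.
- jar_mouth (a point): Centre of the jar's glass rim, 86 mm above the jar's underside, 126 mm above the table. A sprung rubber seal disc in the mouth, 32 mm across, stands 4 mm over the rim under the closed cap and 7 mm over it when free.
- cap: Round grey cap on the jar, 56 mm diameter, 28 mm high, 60 g. Origin at the centre of its lower edge, z up, +x along a small raised bar on its top. Closed, its lower edge is 13.5 mm below the glass rim, its top 140 mm above the table. Three lugs hook under ridges on the neck; the sprung seal loads them with 10 N, so it is tight (about 0.2 N m).
- cap_grip (a point): Middle of the cap's smooth solid upper band (18 to 28 mm above its lower edge), on its axis: where to grip. Cap yaw minus jar yaw, anticlockwise from above positive: starts at -0.42 to -0.17 rad; free to lift straight off from +0.45 rad on; blocked at about +1.24 rad by the next stops; +0.8 rad is a good place to stop.
- spray_bottle: White spray bottle with a green trigger head, 84 mm diameter, 178 mm high, origin under its centre. Bystander.
- glue_bottle: White round glue bottle, 58 mm diameter, 172 mm high, origin under its centre. Bystander.
- brush: Hand brush lying on the bench. Bystander.

How it is judged:
By the outcome, as a careful person would: the job done as asked, in the order asked, and still so for the second after the job is handed in, while the arm keeps its last pose, push and grip.
It also fails if it takes over 54 s, if anything falls off the work surface, if the arm or the gripper's body presses on something with over 40 N, if the wrist force passes 120 N, or if a joint passes its speed limit or range.

## Working session

There is one attempt and no reset: what is moved stays moved. The work goes in short steps, Python scripts to look and compute and a tool call to move; the robot and the scene stay as the last step left them, time stands still between calls to the robot, and variables do not carry over. Pictures are saved under pics/ and viewed, about 8 in all and at most 12, crops included, and the job is handed in when it is done.

Besides the shell and the picture viewer there is one more tool, called after "Emit:" as a command line: name --argument value ..., lists and objects as JSON in quotes. carry_out: Moves the arm, as the interface text tells. Its arguments: {"type":"object","properties":{"motion":{"type":"array","items":{"type":"array"}},"grip":{"type":"number"},"squeeze":{"type":"number"}},"required":["motion"]}

```bash
mkdir -p pics; cat > h.py <<'E'
import numpy as np,cv2
from bench import get_state,eyes,ticket
def snap(n,f,crop=None,s=1):
    d=eyes.get_image(n);np.savez('pics/'+f+'.npz',**{k:np.array(v) for k,v in d.items()})
    p=np.array(d['pixels'])
    if crop: x0,y0,x1,y1=crop;p=p[y0:y1,x0:x1]
    cv2.imwrite('pics/'+f+'.png',cv2.resize(p,None,fx=s,fy=s,interpolation=cv2.INTER_CUBIC));return p
def load(f): return np.load('pics/'+f+'.npz')
def ray(d,uv):
    n=cv2.undistortPoints(np.array([[uv]],float),d['mtx'],d['dist_coeffs'])[0,0]
    T=d['extrinsics'];r=T[:3,:3]@np.array([n[0],n[1],1]);return T[:3,3],r/np.linalg.norm(r)
def atz(f,uv,z):
    o,r=ray(load(f),uv);return o+r*(z-o[2])/r[2]
def tri(*fu):
    A=0;b=0
    L=[ray(load(f),uv) for f,uv in fu]
    for o,r in L:
        P=np.eye(3)-np.outer(r,r);A=A+P;b=b+P@o
    X=np.linalg.solve(A,b);return X,[float(np.linalg.norm((np.eye(3)-np.outer(r,r))@(X-o))) for o,r in L]
def proj(f,X):
    d=load(f);T=np.linalg.inv(d['extrinsics']);return cv2.projectPoints(np.array(X,float).reshape(-1,3),cv2.Rodrigues(T[:3,:3])[0],T[:3,3],d['mtx'],d['dist_coeffs'])[0][:,0]
E
python3 - <<'E'
from h import *
s=get_state();print({k:np.round(v,3) for k,v in s.items()})
a=snap('side','s0');b=snap('top','t0');c=snap('wrist','w0')
cv2.imwrite('pics/a0.png',cv2.resize(np.vstack([np.hstack([a,b])]),(800,300)))
for f in('s0','t0','w0'):print(load(f)['extrinsics'].round(3))
cv2.imwrite('pics/t0b.png',cv2.resize(b,(768,576)))
cv2.imwrite('pics/s0b.png',cv2.resize(a,(768,576)))
E
```

```text
{'time': np.float64(0.0), 'joint_positions': array([ 1.118,  0.322, -0.07 ,  1.452,  0.023,  1.371, -0.057]), 'qd': array([ 0.   , -0.   ,  0.001,  0.001, -0.001,  0.001, -0.001]), 'joint_torque': array([-0.0000e+00, -4.9129e+01, -4.0400e-01, -3.1253e+01, -6.4000e-02,
        4.3000e-02,  0.0000e+00]), 'position': array([ 0.292, -0.58 ,  0.221]), 'tool_rot': array([-2.674,  1.647,  0.003]), 'ft_force': array([0.235, 0.128, 0.704]), 'torque': array([ 0.018,  0.023, -0.032]), 'grip_width': np.float64(0.998)}
[[-0.988 -0.071  0.14   0.387]
 [-0.157  0.5   -0.852  0.922]
 [-0.01  -0.863 -0.505  0.649]
 [ 0.     0.     0.     1.   ]]
[[-0.03  -0.997  0.065  0.453]
 [-1.     0.03   0.003  0.016]
 [-0.005 -0.065 -0.998  1.334]
 [ 0.     0.     0.     1.   ]]
[[ 0.45  -0.86  -0.24   0.358]
 [-0.893 -0.434 -0.119 -0.547]
 [-0.002  0.268 -0.963  0.384]
 [ 0.     0.     0.     1.   ]]
```

View pics/t0b.png

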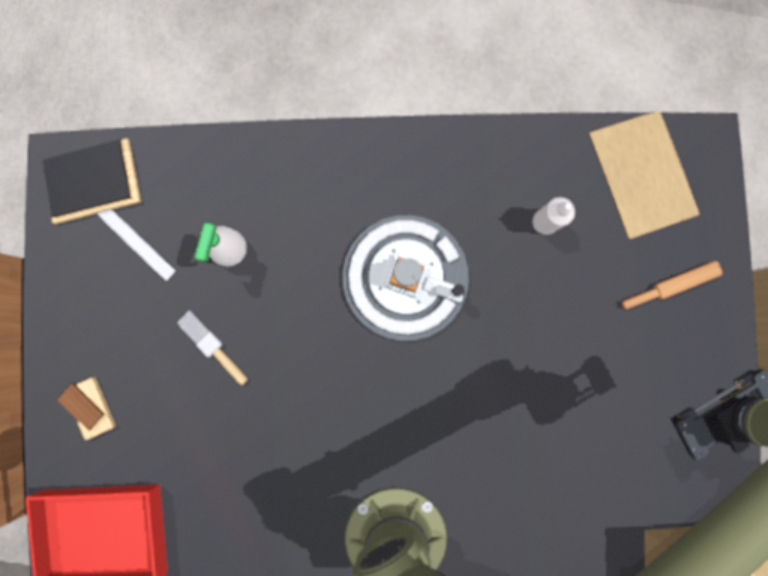

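View pics/s0b.png

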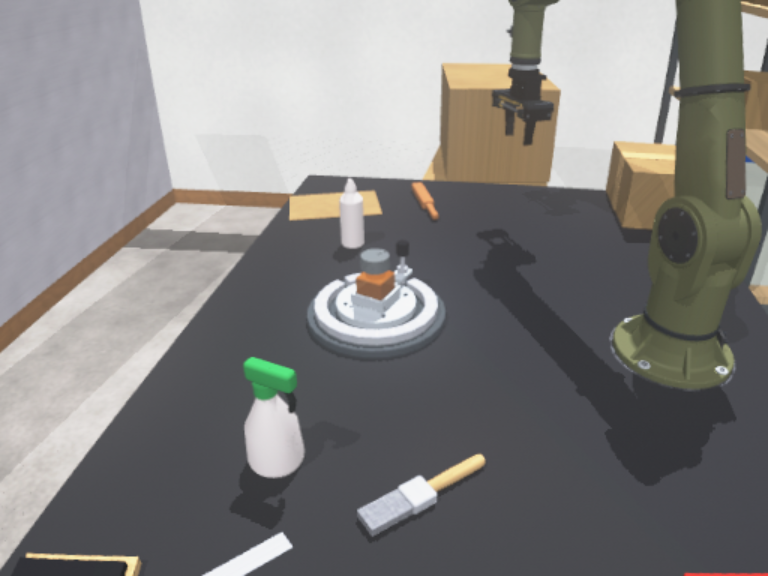

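The top view shows the turntable at about (405,278) of 768, with the cap at (406,271), the knob at (457,290), the glue bottle at (555,215), and the spray bottle at (225,245). The brush is far off. Next I'll enlarge both views.

```bash
python3 - <<'E'
from h import *
a=load('s0')['pixels'][155:240,200:300];b=load('t0')['pixels'][138:233,222:322]
r=lambda p,k:cv2.resize(p,None,fx=k,fy=k,interpolation=cv2.INTER_CUBIC)
o=np.zeros((600,800,3),np.uint8);A=r(a,4);B=r(b,4)
cv2.imwrite('pics/c0.png',np.hstack([np.vstack([A,np.zeros((40,400,3),np.uint8)]),B]))
for uv in[(405/1.5,278/1.5)]:print(atz('t0',uv,.036))
print(atz('t0',(457/1.5,290/1.5),.106),tri(('t0',(457/1.5,290/1.5)),('s0',(402/1.5,247/1.5))),tri(('t0',(406.5/1.5,271/1.5)),('s0',(375/1.5,258/1.5))))
E
```

```text
[ 0.57179192 -0.03694958  0.036     ]
[ 0.53749967 -0.14012974  0.106     ] (array([ 0.53522946, -0.13988501,  0.1095477 ]), [0.0020344259244335196, 0.0020344259244334606]) (array([ 0.57390853, -0.03673971,  0.13496451]), [0.0028802349463375376, 0.002880234946337513])
```

View pics/c0.png

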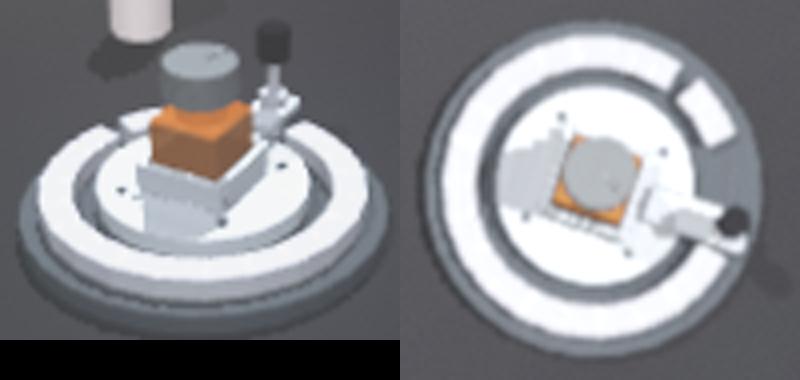

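```bash
python3 - <<'E'
from h import *
c=np.array([.5725,-.037])
for n,uv,z in[('hole',(685,85),.036),('knob',(733,220),.106),('cap',(599,174),.14),('slotA',(733,143),.036),('slotB',(730,258),.036)]:
    p=atz('t0',((uv[0]-400)/4+222,uv[1]/4+138),z)[:2]-c;print(n,p+c,np.hypot(*p),np.arctan2(p[1],p[0]))
print('disc axis from base rim',atz('t0',(((422+762)/2-400)/4+222,((22+355)/2)/4+138),.01))
for n,u in [('knob',((733-400)/4+222,220/4+138)),]:
    print(tri(('t0',u),('s0',(272/4+200,42/4+155))))
E
```

```text
hole [ 0.65533189 -0.11596756] 0.11444211149853456 -0.7615192450878465
knob [ 0.53847553 -0.14197143] 0.11034793406879795 -1.8842418531225686
cap [ 0.57367984 -0.03830026] 0.0017557647344906002 -0.8339145562190887
slotA [ 0.60639438 -0.15345774] 0.12128987436834841 -1.2875756987561453
slotB [ 0.5124404  -0.14737714] 0.12565933647557392 -2.0691222274351255
disc axis from base rim [ 0.57486095 -0.03804089  0.01      ]
(array([ 0.53602554, -0.14230112,  0.10540789]), [0.0025000751152411535, 0.0025000751152414145])
```

Emit:
carry_out --motion '[[[0.02,0.03,0.01],0.06],[[0.04,0.07,0.02],0.12],[[0.06,0.11,0.03],0.2],[[0.09,0.16,0.03],0.3],[[0.11,0.2,0.03],0.4],[[0.14,0.24,0.03],0.5],[[0.16,0.28,0.03],0.6],[[0.18,0.32,0.03],0.7],[[0.2,0.36,0.03],0.77],[[0.22,0.4,0.03],0.77],[[0.24,0.43,0.03],0.77],[[0.245,0.44,0.03],0.77],[[0.245,0.44,0.03],0.77]]'

```text
time: 1.45
position: [0.538, -0.1384, 0.2523]
tool_rot: [-3.098, 0.516, 0.001]
ft_force: [0.0, -0.3, -0.1]
grip_width: 1.002
```

```bash
python3 - <<'E'
from h import *
s=get_state();print({k:np.round(s[k],3) for k in('time','position','tool_rot','joint_positions','ft_force')})
snap('wrist','w1',None,1.5)
E
```

```text
{'time': np.float64(1.45), 'position': array([ 0.538, -0.138,  0.252]), 'tool_rot': array([-3.098e+00,  5.160e-01,  1.000e-03]), 'joint_positions': array([ 0.648,  0.135, -0.487,  1.63 ,  0.064,  1.392, -0.176]), 'ft_force': array([ 0.016, -0.284, -0.125])}
```

View pics/w1.png

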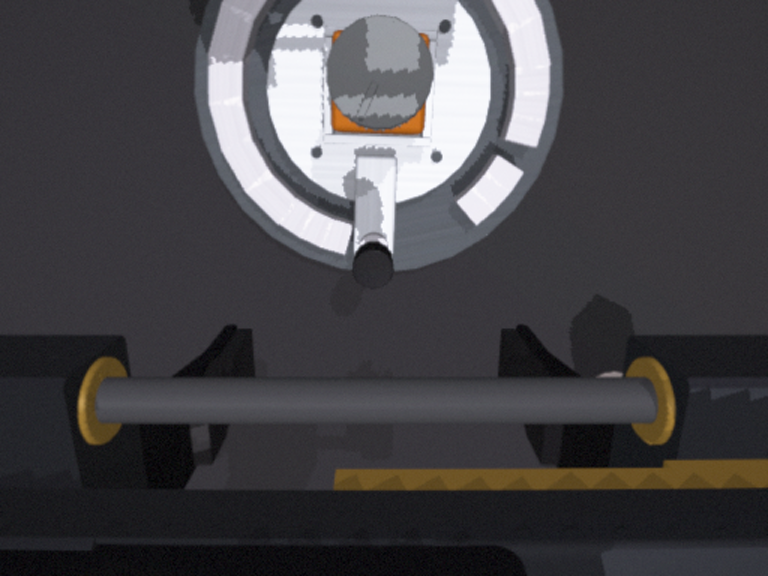

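The wrist view shows the knob at (373,265), the lock gap at about (513,154), the cap centre at (380,72), and the long slot between (352,240) and (460,210).

```bash
python3 - <<'E'
from h import *
q=lambda u,v:(u/1.5,v/1.5)
print(load('w1')['extrinsics'].round(3))
cap=atz('w1',q(380,72),.140);print('cap',cap, 'tri',tri(('w1',q(380,72)),('t0',(199/4+222,174/4+138))))
print('knob tri',tri(('w1',q(373,265)),('t0',((733-400)/4+222,220/4+138)),('s0',(272/4+200,42/4+155))), tri(('w1',q(373,265)),('s0',(272/4+200,42/4+155))))
for c in [cap[:2],np.array([.574,-.038])]:
  for n,uv,z in[('hole',(513,154),.036),('knobtop',(373,267),.12),('knobmid',(373,265),.106)]:
    p=atz('w1',q(*uv),z)[:2];d=p-c;print(n,p,np.hypot(*d),np.arctan2(d[1],d[0]))
b=atz('w1',q(367,108),.141)-atz('w1',q(377,83),.141);print('bar',np.arctan2(b[1],b[0]))
# base rim ellipse: predict circle r=.14 centre candidates vs seen left 194, right 563 at v~85, bottom 272
for c in [(.574,-.038),(.572,-.036),(.576,-.040)]:
    t=np.linspace(0,2*np.pi,721);
    for z in(0.0,.01,.02,.024):
        P=proj('w1',np.c_[c[0]+.14*np.cos(t),c[1]+.14*np.sin(t),0*t+z])*1.5;print(c,z,P[:,0].min(),P[:,0].max(),P[:,1].max())
E
```

```text
[[ 0.946 -0.311 -0.087  0.562]
 [-0.323 -0.912 -0.253 -0.069]
 [-0.001  0.268 -0.964  0.414]
 [ 0.     0.     0.     1.   ]]
cap [ 0.57438048 -0.03815276  0.14      ] tri (array([ 0.57407023, -0.0382108 ,  0.1394648 ]), [0.0003540514641602357, 0.00035405146416009125])
knob tri (array([ 0.53553748, -0.14211356,  0.10569467]), [0.0009129294728211711, 0.002954914349059983, 0.0020587093080585003]) (array([ 0.53405202, -0.14234172,  0.10526094]), [0.0005407242863438546, 0.0005407242863439383])
hole [ 0.65418631 -0.11191795] 0.10867507713490425 -0.7460839039508146
knobtop [ 0.53546929 -0.13992394] 0.10895620065583941 -1.9359864247457108
knobmid [ 0.53464806 -0.14204112] 0.11122704712455718 -1.936085111842727
hole [ 0.65418631 -0.11191795] 0.10905827058579225 -0.7447444782906933
knobtop [ 0.53546929 -0.13992394] 0.108963781164925 -1.9322242135458327
knobmid [ 0.53464806 -0.14204112] 0.11123457143725246 -1.932399698364656
bar -2.3017331151701534
(0.574, -0.038) 0.0 200.0457692297759 556.4468839513138 267.3664615430266
(0.574, -0.038) 0.01 195.57624076389345 561.0201110699514 270.3276522825158
(0.574, -0.038) 0.02 190.87431130795042 565.8308311621923 273.4285450796629
(0.574, -0.038) 0.024 188.92307574930203 567.8257916703924 274.7102514775025
(0.572, -0.036) 0.0 196.6719779379024 553.3570145121892 265.96299081343784
(0.572, -0.036) 0.01 192.11400737299854 557.856213449204 268.89415100748477
(0.572, -0.036) 0.02 187.3160394795998 562.5893127844743 271.9637140294652
(0.572, -0.036) 0.024 185.32607520314426 564.5521607238857 273.23250592919896
(0.576, -0.04) 0.0 203.4150598872124 559.530948504985 268.7677778434749
(0.576, -0.04) 0.01 199.03376780056644 564.1778945286669 271.758895975383
(0.576, -0.04) 0.02 194.42521451132149 569.0660570730458 274.8910078393993
(0.576, -0.04) 0.024 192.51416909567985 571.094663500737 276.1855821709469
```

Axis (0.574, -0.038); knob at -1.934 rad and radius 0.110; hole at -0.746 rad, so 1.19 rad anticlockwise, within the stated range. Now the descent and grip.

Emit:
carry_out --motion '[[[-0.001,0,-0.02],0],[[-0.003,-0.001,-0.05],0],[[-0.003,-0.001,-0.08],0],[[-0.003,-0.001,-0.11],0],[[-0.003,-0.001,-0.135],0],[[-0.003,-0.001,-0.15],0],[[-0.003,-0.001,-0.16],0],[[-0.003,-0.001,-0.165],0],[[-0.003,-0.001,-0.165],0],[[-0.003,-0.001,-0.165],0]]'

```text
time: 2.5
position: [0.5353, -0.1418, 0.0886]
tool_rot: [3.097, -0.522, 0.003]
ft_force: [0.5, -0.1, 0.6]
grip_width: 0.999
```

Emit:
carry_out --motion '[[[0,0,0],0],[[0,0,0],0],[[0,0,0],0],[[0,0,0],0],[[0,0,0],0],[[0,0,0],0],[[0,0,0],0],[[0,0,0],0],[[0,0,0],0],[[0,0,0],0]]' --grip 1 --squeeze 30

```text
time: 3.5
position: [0.5345, -0.1415, 0.0876]
tool_rot: [3.098, -0.522, 0.0]
ft_force: [-0.8, 0.1, -0.5]
grip_width: 0.29
```

The opening of 0.29 is about 25 mm, so the knob is held. Lifting 23 mm.

Emit:
carry_out --motion '[[[0,0,0.003],0],[[0,0,0.007],0],[[0,0,0.011],0],[[0,0,0.015],0],[[0,0,0.019],0],[[0,0,0.022],0],[[0,0,0.023],0],[[0,0,0.023],0],[[0,0,0.023],0]]'

```text
time: 4.4
position: [0.5343, -0.1413, 0.1103]
tool_rot: [-3.098, 0.522, 0.001]
ft_force: [1.1, 1.0, -7.4]
grip_width: 0.291
```

```bash
python3 - <<'E'
from h import *
s=get_state();print({k:np.round(s[k],3) for k in('time','position','ft_force','grip_width')})
a=snap('side','s2',(200,135,300,240),5)
c=np.array([.574,-.038]);t0=-1.934
for k in range(0,21):
    d=1.188*k/20;p=.11*np.array([np.cos(t0+d)-np.cos(t0),np.sin(t0+d)-np.sin(t0)]);print(k,p.round(4),round(d,3))
E
```

```text
{'time': np.float64(4.4), 'position': array([ 0.534, -0.141,  0.11 ]), 'ft_force': array([ 1.118,  1.009, -7.403]), 'grip_width': np.float64(0.291)}
0 [0. 0.] 0.0
1 [ 0.0062 -0.0021] 0.059
2 [ 0.0125 -0.0039] 0.119
3 [ 0.0188 -0.0053] 0.178
4 [ 0.0253 -0.0063] 0.238
5 [ 0.0318 -0.0069] 0.297
6 [ 0.0383 -0.0072] 0.356
7 [ 0.0449 -0.007 ] 0.416
8 [ 0.0514 -0.0065] 0.475
9 [ 0.0578 -0.0056] 0.535
10 [ 0.0642 -0.0043] 0.594
11 [ 0.0706 -0.0026] 0.653
12 [ 0.0768 -0.0005] 0.713
13 [0.0828 0.0019] 0.772
14 [0.0887 0.0047] 0.832
15 [0.0945 0.0078] 0.891
16 [0.1    0.0112] 0.95
17 [0.1054 0.015 ] 1.01
18 [0.1104 0.0191] 1.069
19 [0.1153 0.0235] 1.129
20 [0.1199 0.0282] 1.188
```

View pics/s2.png

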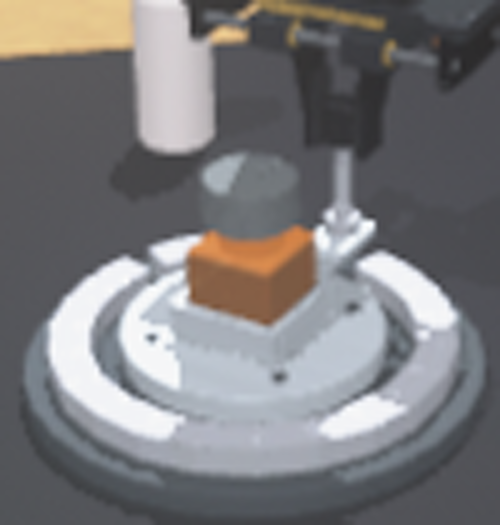

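The spring force of -7.4 N matches the lift, and the picture shows the rod extended with the knob in the fingers. Now the swing along the arc.

Emit:
carry_out --motion '[[[0.006,-0.002,0],0.06],[[0.0125,-0.004,0],0.12],[[0.019,-0.005,0],0.18],[[0.025,-0.006,0],0.24],[[0.032,-0.007,0],0.3],[[0.038,-0.007,0],0.36],[[0.045,-0.007,0],0.415],[[0.0515,-0.0065,0],0.475],[[0.058,-0.0055,0],0.535],[[0.064,-0.0045,0],0.595],[[0.0705,-0.0025,0],0.655],[[0.077,-0.0005,0],0.715],[[0.083,0.002,0],0.77],[[0.0885,0.0045,0],0.83],[[0.0945,0.008,0],0.89],[[0.1,0.011,0],0.95],[[0.1055,0.015,0],1.01],[[0.1105,0.019,0],1.07],[[0.115,0.0235,0],1.13],[[0.12,0.028,0],1.19]]'

```text
time: 6.45
position: [0.6545, -0.1138, 0.11]
tool_rot: [-2.857, -1.306, 0.001]
ft_force: [0.5, 0.9, -7.8]
grip_width: 0.287
```

```bash
python3 - <<'E'
from h import *
s=get_state();print({k:np.round(s[k],3) for k in('time','position','ft_force','torque','grip_width','joint_positions')})
a=snap('wrist','w3');b=snap('top','t3',(222,138,322,233))
cv2.imwrite('pics/c3.png',np.hstack([cv2.resize(a,(500,375)),cv2.resize(b,(300,285)).__class__(0) if 0 else np.vstack([cv2.resize(b,(300,285),interpolation=2),np.zeros((90,300,3),np.uint8)])]))
E
```

```text
{'time': np.float64(6.45), 'position': array([ 0.655, -0.114,  0.11 ]), 'ft_force': array([ 0.49 ,  0.913, -7.782]), 'torque': array([ 0.205, -0.217, -0.171]), 'grip_width': np.float64(0.287), 'joint_positions': array([ 0.615,  0.503, -0.647,  1.527,  0.315,  1.218,  0.776])}
```

View pics/c3.png

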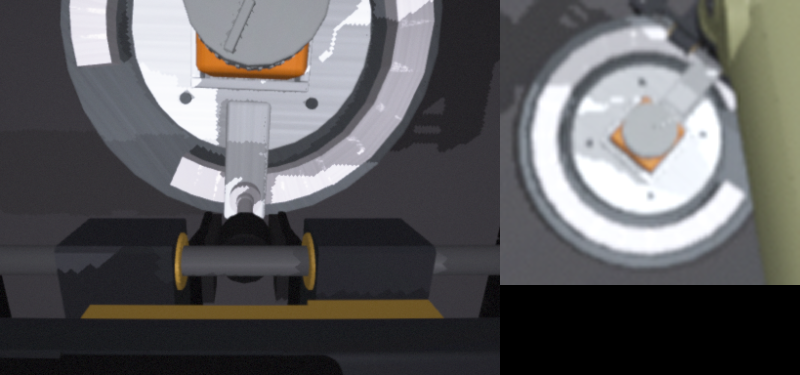

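The head followed. The measured angle is -0.755 against -0.746 for the hole, inside the ±3 mm margin. Lowering partway to test the fit.

Emit:
carry_out --motion '[[[0,0,-0.003],0],[[0,0,-0.006],0],[[0,0,-0.008],0],[[0,0,-0.01],0],[[0,0,-0.011],0],[[0,0,-0.011],0]]'

```text
time: 7.15
position: [0.6545, -0.1138, 0.0996]
tool_rot: [2.858, 1.303, 0.0]
ft_force: [1.9, -0.5, -5.9]
grip_width: 0.287
```

The force is still pure spring pull at lift 12 mm, so the foot is in the hole. Lowering the rest of the way.

Emit:
carry_out --motion '[[[0,0,-0.003],0],[[0,0,-0.006],0],[[0,0,-0.009],0],[[0,0,-0.011],0],[[0,0,-0.012],0],[[0,0,-0.012],0],[[0,0,-0.012],0]]'

```text
time: 7.85
position: [0.6548, -0.1135, 0.0877]
tool_rot: [2.858, 1.304, 0.001]
ft_force: [2.1, -0.0, -3.8]
grip_width: 0.288
```

Fully down: TCP z 0.0877 matches the starting height with the knob down. Releasing, rising, and going over the cap.

Emit:
carry_out --motion '[[[0,0,0],0],[[0,0,0],0],[[0,0,0],0],[[0,0,0],0],[[0,0,0],0],[[0,0,0],0],[[0,0,0.01],0],[[0,0,0.03],0],[[0,0,0.06],0],[[0,0,0.09],0],[[0,0,0.115],0],[[-0.02,0.02,0.12],0],[[-0.05,0.047,0.12],0],[[-0.07,0.066,0.12],0],[[-0.08,0.076,0.12],0],[[-0.08,0.076,0.12],0],[[-0.08,0.076,0.12],0]]' --grip -1

```text
time: 9.55
position: [0.5754, -0.0388, 0.2081]
tool_rot: [2.857, 1.302, 0.001]
ft_force: [0.4, -0.5, 0.2]
grip_width: 1.001
```

```bash
python3 - <<'E'
from h import *
s=get_state();print({k:np.round(s[k],3) for k in('time','position','ft_force','torque','grip_width','joint_positions')})
a=snap('wrist','w4');b=snap('side','s4',(200,135,300,240))
cv2.imwrite('pics/c4.png',np.hstack([cv2.resize(a,(440,330)),cv2.resize(b,(314,330),interpolation=2)]))
c=np.array([.574,-.038]);hd=-.746
P=[[c[0],c[1],.14],[c[0]+.11*np.cos(hd),c[1]+.11*np.sin(hd),.12]];print(proj('s4',P))
E
```

```text
{'time': np.float64(9.55), 'position': array([ 0.575, -0.039,  0.208]), 'ft_force': array([ 0.417, -0.507,  0.22 ]), 'torque': array([-0.005, -0.13 , -0.026]), 'grip_width': np.float64(1.001), 'joint_positions': array([ 0.652,  0.241, -0.732,  1.64 ,  0.166,  1.323,  0.749])}
[[249.00606857 170.15266133]
 [227.7468461  163.14182751]]
```

View pics/c4.png

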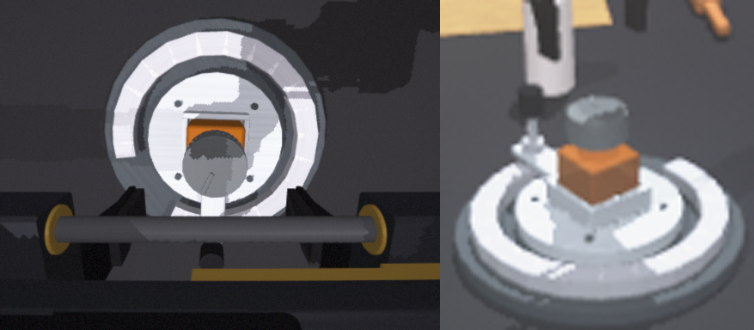

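The arm points at the hole and the plunger rod is down, with no extended rod visible. The cap is at (215,163) in the left panel; next I check its position and yaw.

```bash
python3 - <<'E'
from h import *
k=512/440;q=lambda u,v:(u*k,v*k)
print(atz('w4',q(215,164),.14))
b=atz('w4',q(205,190),.141)-atz('w4',q(214,173),.141);print(np.arctan2(b[1],b[0]))
pk=atz('w4',q(211,251),.12);print('knob',pk,np.arctan2(pk[1]+.038,pk[0]-.574))
E
```

```text
[ 0.57177373 -0.03603613  0.14      ]
-1.1820625092299935
knob [ 0.64252504 -0.10290083  0.12      ] -0.7582421567652272
```

Emit:
carry_out --motion '[[[-0.001,0.001,-0.02],0],[[-0.002,0.001,-0.045],0],[[-0.002,0.001,-0.065],0],[[-0.002,0.001,-0.08],0],[[-0.002,0.001,-0.088],0],[[-0.002,0.001,-0.0915],0],[[-0.002,0.001,-0.0915],0],[[-0.002,0.001,-0.0915],0]]'

```text
time: 10.45
position: [0.5732, -0.0365, 0.117]
tool_rot: [2.858, 1.304, 0.002]
ft_force: [0.3, 0.1, 0.1]
grip_width: 1.002
```

Emit:
carry_out --motion '[[[0,0,0],0],[[0,0,0],0],[[0,0,0],0],[[0,0,0],0],[[0,0,0],0],[[0,0,0],0],[[0,0,0],0],[[0,0,0],0]]' --grip 1 --squeeze 40

```text
time: 11.25
position: [0.5724, -0.0367, 0.1161]
tool_rot: [2.858, 1.304, -0.0]
ft_force: [-1.0, -1.2, 1.2]
grip_width: 0.627
```

Cap gripped: 0.627 is about 55 mm. Twisting the first half.

Emit:
carry_out --motion '[[[0,0,0],0.04],[[0,0,0],0.09],[[0,0,0],0.15],[[0,0,0],0.21],[[0,0,0],0.27],[[0,0,0],0.33],[[0,0,0],0.39],[[0,0,0],0.45],[[0,0,0],0.5],[[0,0,0],0.5]]'

```text
time: 12.25
position: [0.5726, -0.0367, 0.1162]
tool_rot: [2.447, 1.97, 0.0]
ft_force: [-0.5, -1.2, 1.0]
grip_width: 0.635
```

```bash
python3 - <<'E'
from h import *
s=get_state();print({k:np.round(s[k],3) for k in('time','position','ft_force','torque','grip_width','joint_positions')})
snap('top','t5');a=snap('side','s5',(200,135,300,240),4)
E
```

```text
{'time': np.float64(12.25), 'position': array([ 0.573, -0.037,  0.116]), 'ft_force': array([-0.46 , -1.229,  1.015]), 'torque': array([-0.034,  0.021, -0.004]), 'grip_width': np.float64(0.635), 'joint_positions': array([ 0.693,  0.335, -0.796,  1.753,  0.259,  1.162,  1.176])}
```

View pics/s5.png

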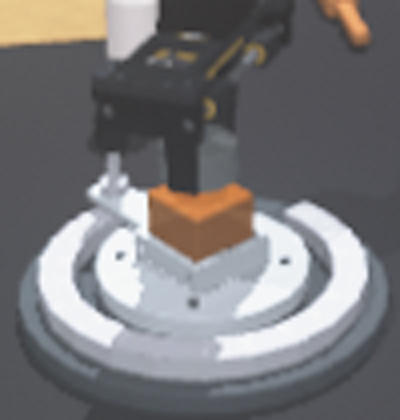

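The head is still at the lock and the jar seated. The torque is near zero at rest, so I'll check it mid-motion.

Emit:
carry_out --motion '[[[0,0,0],0.06],[[0,0,0],0.12],[[0,0,0],0.18],[[0,0,0],0.24]]'

```text
time: 12.75
position: [0.5723, -0.0371, 0.1162]
tool_rot: [2.192, 2.25, -0.001]
ft_force: [-1.4, -1.2, 1.9]
grip_width: 0.629
```

```bash
python3 - <<'E'
from h import *
s=get_state();print({k:np.round(s[k],3) for k in('time','position','ft_force','torque','grip_width')})
E
```

```text
{'time': np.float64(12.75), 'position': array([ 0.572, -0.037,  0.116]), 'ft_force': array([-1.386, -1.239,  1.901]), 'torque': array([-0.258,  0.238, -0.133]), 'grip_width': np.float64(0.629)}
```

Emit:
carry_out --motion '[[[0,0,0],0.06],[[0,0,0],0.12],[[0,0,0],0.18],[[0,0,0],0.24],[[0,0,0],0.3],[[0,0,0],0.36],[[0,0,0],0.42],[[0,0,0],0.44]]'

```text
time: 13.55
position: [0.5736, -0.0379, 0.1174]
tool_rot: [1.649, 2.671, -0.001]
ft_force: [-1.5, -3.5, 7.6]
grip_width: 0.631
```

```bash
python3 - <<'E'
from h import *
s=get_state();print({k:np.round(s[k],3) for k in('time','position','ft_force','torque','grip_width','joint_positions')})
E
```

```text
{'time': np.float64(13.55), 'position': array([ 0.574, -0.038,  0.117]), 'ft_force': array([-1.468, -3.526,  7.57 ]), 'torque': array([-0.516,  0.157, -0.053]), 'grip_width': np.float64(0.631), 'joint_positions': array([ 0.784,  0.372, -0.915,  1.748,  0.319,  1.177,  1.813])}
```

The seal now pushes up with 7.6 N, so the lugs are free. Total turn 1.18 rad, cap yaw about +0.8. Lifting.

Emit:
carry_out --motion '[[[0,0,0.002],0],[[0,0,0.004],0],[[0,0,0.007],0],[[0,0,0.01],0],[[0,0,0.01],0]]'

```text
time: 14.05
position: [0.5726, -0.0364, 0.1264]
tool_rot: [1.649, 2.673, 0.0]
ft_force: [-0.2, -1.2, -0.3]
grip_width: 0.632
```

Free, with no load beyond the cap's weight. Rising the rest: TCP to about 0.150.

Emit:
carry_out --motion '[[[0,0,0.003],0],[[0,0,0.008],0],[[0,0,0.014],0],[[0,0,0.019],0],[[0,0,0.022],0],[[0,0,0.0235],0],[[0,0,0.0235],0],[[0,0,0.0235],0],[[0,0,0.0235],0]]'

```text
time: 14.95
position: [0.5723, -0.0365, 0.1493]
tool_rot: [-1.649, -2.673, 0.0]
ft_force: [-0.0, -0.4, 0.0]
grip_width: 0.636
```

```bash
python3 - <<'E'
from h import *
s=get_state();print({k:np.round(s[k],3) for k in('time','position','tool_rot','ft_force','torque','grip_width','qd')})
a=snap('side','s6',(205,135,285,235),6)
snap('top','t6')
X=[.573,-.037]
for z in(.126,.133,.146,.174):
  print(z,(proj('s6',[[*X,z]])[0]-[205,135])*6)
E
```

```text
{'time': np.float64(14.95), 'position': array([ 0.572, -0.037,  0.149]), 'tool_rot': array([-1.649, -2.673,  0.   ]), 'ft_force': array([-0.017, -0.353,  0.034]), 'torque': array([ 0.084, -0.068,  0.011]), 'grip_width': np.float64(0.636), 'qd': array([-0.   ,  0.003,  0.   ,  0.001, -0.001,  0.   , -0.001])}
0.126 [266.37533803 237.90181369]
0.133 [266.05044751 224.99747796]
0.146 [265.44275277 200.81738443]
0.174 [264.11466412 147.77555082]
```

View pics/s6.png

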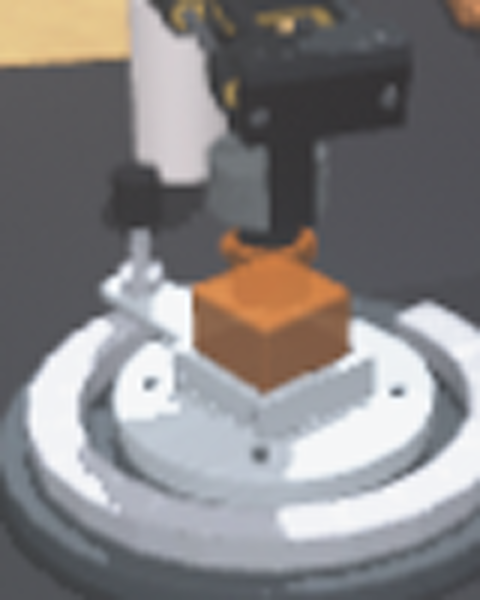

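The cap is held clear above the jar, the jar is still in its pocket, and the plunger is down. I'll check the cap's height by overlaying its projected outline.

```bash
python3 - <<'E'
from h import *
p=load('s6')['pixels'][165:185,235:265].copy()
k=24;I=cv2.resize(p,None,fx=k,fy=k,interpolation=2);t=np.linspace(0,2*np.pi,200)
for z,c in((.142,(0,0,255)),(.146,(0,255,0)),(.150,(255,0,0))):
    Q=(proj('s6',np.c_[.573+.028*np.cos(t),-.037+.028*np.sin(t),0*t+z])-[235,165]+.5)*k
    cv2.polylines(I,[Q.astype(np.int32)],True,c,1)
cv2.imwrite('pics/o6.png',I)
E
```

```text
(no output)
```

View pics/o6.png

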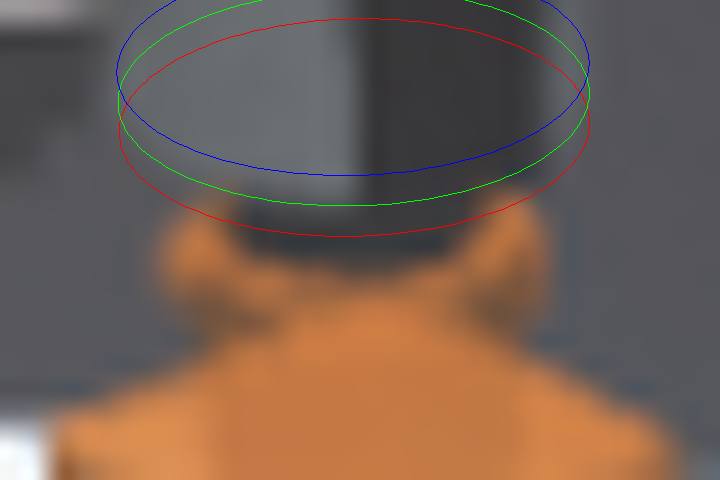

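The cap's lower edge falls on the green outline (z about 0.146), 2 cm over the rim. Handing in.

```bash
python3 -c "
from h import *
print(ticket.close_job())"
```

```text
the job is handed in; nothing more can be done
None
```

The job is done and handed in at about 15 s of the 54 s allowed; the interface reports no verdict.

- **Locking the head:** I lifted the plunger 23 mm by its knob and swung the head 1.19 rad anticlockwise to the lock hole. The plunger then dropped back to its starting height. The wrist force stayed a pure spring pull on the way down, so the foot never landed on the ring. The arm still pointed at the hole in later pictures. I did not push sideways on the head to test the lock.
- **Removing the cap:** I turned the cap 1.18 rad anticlockwise, to about +0.8 rad relative to the jar by estimate. The seal then pushed up on the gripper with about 7.6 N, which showed the lugs were free. I lifted the cap straight off with no further resistance.
- **Last checks:**
  - The cap is level over the jar. Its lower edge is at about z = 0.146 m by image overlay, 2 cm above the rim, good to a couple of mm.
  - The jar stands in its pocket, the plunger is down, and the wrist force is near zero.
  - The arm went nowhere near the bottles or the brush. The last close-up showed only the glue bottle, so I did not re-check the spray bottle and the brush.
- **Disagreements:** The two readings of the cap's starting angle differed slightly (-0.37 and -0.43 rad). The twist torque read almost zero when paused but 0.13 N m while turning.

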